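# Close up the tyre changer's air unit

## Robot

A 7-joint arm with a two-finger parallel gripper is mounted at the origin on the work surface. World frame = base frame: x ahead of the robot, y to its left, z up, the work surface at z = 0. Lengths are in m, angles in rad, forces in N, time in s.
With the tool pointing down it reaches from about 0.4 to 0.9 m from the base axis. Payload 5.5 kg.
Tool frame: the origin (TCP) lies between the finger pads; the fingertips stand robot.tip_extent ahead of it and the grasp point (between the pads) lies 3 mm ahead of it (robot.tip_extent is the distance from the TCP to the fingertips, in m); x points along the fingers, y is the direction in which the jaws open and shut, and the axes are right-handed (so a half turn about x gives the same grasp; the last joint's range is limited). The gripper opens to 92 mm and grips with 3 to 60 N. Pads are 19 mm wide; open, the fingers measure 130 mm over their backs; the gripper's body (75 mm by 190 mm) begins 47 mm behind the grasp point.
Start: joints at [-1.004, 0.501, -0.427, 1.55, 0.221, 1.138, -0.21], TCP at [0.194, 0.62, 0.249] pointing down, gripper open.
Joint ranges: [-2.88, 2.88], [-0.31, 2.03], [-1.54, 1.56], [0.2, 2.42], [-1.41, 4.55], [0.19, 2.02], [-2.57, 2.57]. Speed limits (rad/s): [2.57, 2.57, 3.14, 3.14, 3.14, 3.14, 3.14].

## Interface

Orientations are given as a 3x3 rotation matrix whose columns are the frame's x, y, z axes.
In Python, from plant import robot gives the robot as it stands.
- The arm moves only by the tool move_arm, never from a script. Its argument "steps" is a list of rows, each a list of 6 numbers: the shift along the tool's x, y, z in mm, then the turn, a rotation vector about the tool's x, y, z in rad. In form: [[x, y, z, rx, ry, rz], ...]. A call has 1 to 12 rows; each row is the pose to reach, as a shift and turn from the pose commanded when the call began, along the tool's axes at that moment; what a row does not reach only later rows make up. A row lasts 1/12 s, in which the tool goes at most 41.7 mm and 7.16 degrees, less where a joint would pass 70% of its speed; a pose out of reach is approached as far as the arm can. A call with a gripper value outside its range is refused whole. "jaw" is the opening, from 0 (shut) to 1 (fully open), set as the call begins (left out, the last holds). The fingers move at their own pace and stop on an object; "force" is the grip in N (left out, the last holds). Time passes only in rows, so rows that repeat a pose let the fingers close. It gives the time, the measured TCP pose, the force and the opening at its end, in the units of the state.
- robot.sense(): the state, without advancing time (a new reading comes with each control period).
- robot.grab_frame(name): name is "scene" or "top"; returns a dict with "image" (384x512x3 uint8, red, green, blue), "z_map" (384x512 float32, m along the optical axis (not along the pixel's ray), 0 where there is no reading), "fx", "fy", "cx", "cy" (pixels), "R" (3x3) and "t" (3): a world point X has camera coordinates R X + t. Camera axes: x right, y down, z forward; pixel columns grow to the right and rows downward; lengths in m; the calibration is good to about 2 mm. A picture is of the moment at which its call begins.
- robot.job_done(): hands the job in, once; it reports no verdict.
The state is a dict: "t": time; "joint_pos": joint angles; "qd": joint speeds; "joint_efforts": joint torques, N m; "position": TCP position; "ee_rot": TCP orientation; "ft_force": force on the tool from outside, world axes, zero at the start; "wrist_torque": the same for the moment, N m; "grip_width": opening from 0.0 (shut) to 1.0 (fully open).
Only numpy, scipy, OpenCV 4.12 (cv2) and the standard library are available. Lean on these libraries where they do the work, as an engineer would, in place of code of your own. Each camera call takes 0.05 s, during which the arm holds its last target. There are 200 camera calls.

## Task

Close up the air unit: take the brass filter element from its sloped rest, stand it upright on the yellow pad inside the open red housing and let go, making sure it stays standing. Then hook the bare-metal edge of the blue cover, tilted, under the housing's lip and lower the other edge by hand until the cover lies flat on the rim, without letting it drop. Finally turn the yellow latch a quarter turn so that it lies across the cover, and leave the other things on the bench where they are.

Things in the scene. Friction and masses are not known exactly. Their poses are not given: they have to be found in the camera images.
- bay: Red housing fixed to the bench, an open-topped box 194 x 176 mm (x, y). Origin: centre of its underside; x points from the lip side (nearest the robot) to the latch side, z up. The rim that carries the cover is 95 mm above the bench. The cavity is 146 x 126 mm (x, y), centred, floor at z 10 mm. Along the y sides, x -45 to 75 mm, cheeks stand 8 mm above the rim, inner faces at y +-79 mm.
- seat (a point): Where the closed cover's origin belongs: housing x 0, y 0, z 95 mm (rim height), the cover's axes along the housing's, with 4 mm of play all round. On the +x side two stops stand 12 mm above the rim, inner faces at x 89 mm, at y 45 to 75 mm either side.
- pad (a point): Centre of the top of the yellow round pad, 60 mm across and 2 mm thick, in the middle of the housing's floor (housing x 0, y 0, z 12 mm).
- lip (a point): Middle of the lower corner of the lip's free edge (housing x -71, y 0, z 107 mm). The dark lip is a 5 mm plate, 150 mm long in y, along the housing's -x side. Its underside is 12 mm above the rim; it overhangs the rim for 18 mm, from this free edge to a back wall at x -89 mm that stops the cover. Its top is at z 112 mm.
- cover: Blue flat cover plate, 170 x 150 x 5 mm (x, y, z), 0.3 to 0.52 kg, lying flat on the bench. Origin: centre of its underside, z up. Its bare-metal edge, a 20 mm strip, is on its -x side. A black upright grip bar stands on the middle of its top: 12 mm thick (x), 60 mm long (y), from z 5 to 39 mm. The cover nearly balances at the grip.
- cover_edge (a point): Middle of the lower edge of the cover's bare-metal side (cover x -85, y 0, z 0 mm).
- rest: Small grey sloped rest fixed to the bench on a dark plate 100 x 80 mm; it holds the filter element leaning 0.5 rad from upright, its top towards the rest's -x. Origin: on the bench under the element's foot, z up. Its trough, 48 mm wide outside, reaches 42 mm up along the element from the foot; above that the element is free on all sides.
- element: Filter element: brass cylinder 34 mm across with a steel top, 78 mm tall, on a narrow foot 24 mm across and 8 mm high that widens to full width at 14 mm; 0.1 to 0.21 kg. Origin: centre of the foot's underside; z along its axis to the steel top. Standing on the pad its top is 5 mm below the rim.
- latch (a joint): Angle of the latch (rad) about a vertical pivot at housing x 112 mm, y 0, counter-clockwise from above. At 0 (open) its 16 mm wide, 45 mm long steel arm points along the housing's +y; at 1.57 it points to -x, over the cover's edge, 4 mm above the seated cover and covering 18 mm of it. Range -0.15 to 1.6; light friction (0.04 N m), stays where left.
- latch_fin (a point): Centre of the latch's yellow upright fin, on the pivot axis, 128 mm above the bench: 9 mm thick, 36 mm long along the arm, from 110 to 140 mm above the bench. Its x axis is across the fin, y along the arm.
- spanner: Steel open-ended spanner lying on the bench, 220 mm long; bystander. Origin at the centre of its underside.
- spray: White spray bottle with a yellow cap, 60 mm across, 190 mm tall, standing; bystander. Origin at the centre of its underside.
- valve_cup: Small red cup, 64 mm across, 60 mm tall; bystander. Origin at the centre of its underside.
- centring_cone: Dark steel cone, 90 mm across, 55 mm tall; bystander. Origin at the centre of its underside.
- socket: Steel socket, 28 mm across, 50 mm tall; bystander. Origin at the centre of its underside.
- driver: Screwdriver with a red handle, about 200 mm long, lying on the bench; bystander. Origin at the centre of its underside.
Things that resemble listed ones, but are neither listed nor needed, are in the scene too. There is more than one size of the element; the job needs the largest.

How it is judged:
On the way, in this order (a step that is already met when the one before it is completed fails the run):
1. the filter element stands upright on the pad, released and still (horizontal distance between element and pad below 0.016 m and angle between element's own z axis and vertical below 0.08 rad and z of element in the frame of bay between 0.006 and 0.017 m and linear speed of element below 0.02 m/s and angular speed of element below 0.2 rad/s and contact force between the fingers and element below 0.05 N), for 0.4 s.
2. the cover, tilted, has its bare-metal edge under the lip (x of cover_edge in the frame of bay between -0.095 and -0.074 m and z of cover_edge in the frame of bay between 0.091 and 0.107 m and y of cover_edge in the frame of bay between -0.012 and 0.012 m and angle between cover's own z axis and vertical above 0.07 rad), for 0.1 s.
3. the cover is brought down almost flat while still held or pressed by the fingers (x of cover_edge in the frame of bay between -0.095 and -0.074 m and z of cover_edge in the frame of bay between 0.091 and 0.107 m and y of cover_edge in the frame of bay between -0.012 and 0.012 m and angle between cover's own z axis and vertical below 0.05 rad and contact force between the fingers and cover above 0.3 N), for 0.05 s.
4. the latch is turned across the flat cover (x of cover in the frame of bay between -0.009 and 0.009 m and y of cover in the frame of bay between -0.009 and 0.009 m and z of cover in the frame of bay between 0.091 and 0.099 m and angle between the x axis of cover and the x axis of bay, either way round below 0.08 rad and angle between cover's own z axis and vertical below 0.025 rad and value of joint latch above 1.2 rad), for 0.2 s.
At the end, for the whole second after the job is handed in: Element upright (0.08 rad) within 16 mm of the pad's centre; cover flat on the rim (0.025 rad, 4 mm), within 9 mm and 0.08 rad of its seat, bare-metal edge under the lip; latch past 1.2 rad, over the cover; all at rest, bystanders within 30 mm of their places (all of step 4 and horizontal distance between element and pad below 0.016 m and angle between element's own z axis and vertical below 0.08 rad and z of element in the frame of bay between 0.006 and 0.017 m and linear speed of each of element, cover below 0.02 m/s and angular speed of element below 0.2 rad/s and x of cover_edge in the frame of bay below -0.074 m); the robot touches nothing.
It fails at once if another thing on the bench is pushed more than 30 mm (distance of any of spanner, spray, valve_cup, centring_cone, socket, driver from where it was at the start of the episode above 0.03 m).
It fails at once if the cover is dropped (moves faster than 0.25 m/s with no finger on it) (linear speed of cover above 0.25 m/s and contact force between the fingers and cover below 0.05 N).
It also fails if it takes over 72 s, if anything falls off the work surface, if the arm or the gripper's body presses on something with over 40 N, if the wrist force passes 120 N, or if a joint passes its speed limit or range.

## Working session

There is one attempt and no reset: what is moved stays moved. The work goes in short steps, Python scripts to look and compute and a tool call to move; the robot and the scene stay as the last step left them, time stands still between calls to the robot, and variables do not carry over. Pictures are saved under pics/ and viewed, about 8 in all and at most 12, crops included, and the job is handed in when it is done.

Besides the shell and the picture viewer there is one more tool, called after "Call:" in YAML: its name, and indented under it one key for each argument. move_arm: Moves the arm, as the interface text tells. Its arguments: {"type":"object","properties":{"steps":{"type":"array"},"jaw":{"type":"number"},"force":{"type":"number"}},"required":["steps"]}

```bash
ls; mkdir -p pics; python3 - <<'E'
from plant import robot
import numpy as np,cv2
np.set_printoptions(precision=4,suppress=True)
s=robot.sense(); print(s, robot.tip_extent)
for n in("scene","top"):
    f=robot.grab_frame(n); np.savez(f"pics/{n}0.npz",**f)
    print(n,f["fx"],f["cx"],f["cy"],f["R"],f["t"])
    cv2.imwrite(f"pics/{n}0.png",cv2.resize(f["image"][:,:,::-1],(800,600),interpolation=cv2.INTER_CUBIC))
E
```

```text
pics
{'t': 0.0, 'joint_pos': array([-1.0038,  0.5019, -0.4268,  1.5515,  0.2208,  1.1383, -0.2103]), 'qd': array([ 0.001 ,  0.    ,  0.001 ,  0.0015, -0.0012,  0.0005, -0.0009]), 'joint_efforts': array([ -0.0001, -56.6573,  -5.8164, -27.912 ,  -0.0686,   0.0307,
         0.0002]), 'position': array([0.1943, 0.6196, 0.2477]), 'ee_rot': array([[-0.0006,  0.2991,  0.9542],
       [-0.0018,  0.9542, -0.2991],
       [-1.    , -0.002 , -0.    ]]), 'ft_force': array([ 0.0335,  0.3816, -0.1871]), 'wrist_torque': array([ 0.0184,  0.0186, -0.0138]), 'grip_width': 1.0031478236712426} 0.022
scene 450.68636252353286 263.78209825049345 195.3491521515804 [[-0.4917  0.8707 -0.0087]
 [ 0.7392  0.4121 -0.5327]
 [-0.4603 -0.2684 -0.8462]] [ 0.2589 -0.3587  1.8113]
top 454.56462436931344 258.89272504334116 190.48006875520193 [[ 0.0036 -1.     -0.0042]
 [-0.982  -0.0028 -0.1889]
 [ 0.1889  0.0048 -0.982 ]] [0.0211 0.5528 1.0974]
```

View pics/scene0.png

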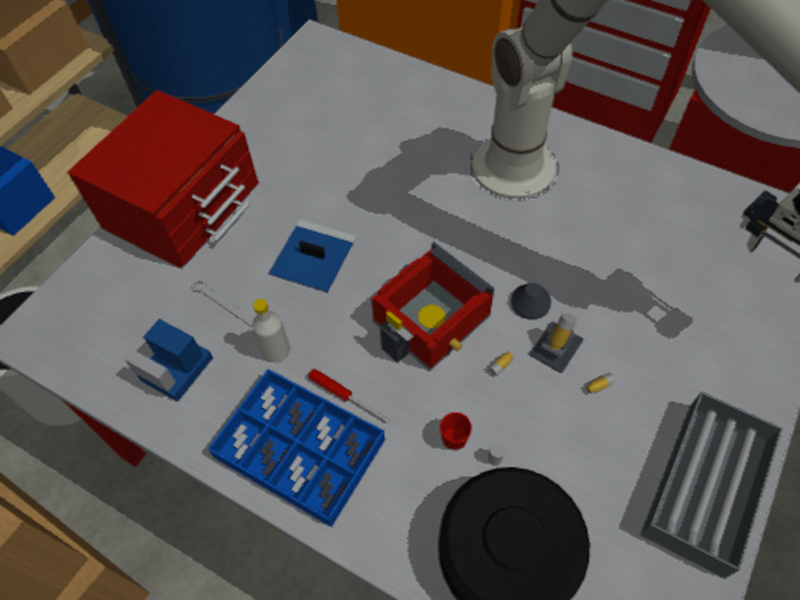

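View pics/top0.png

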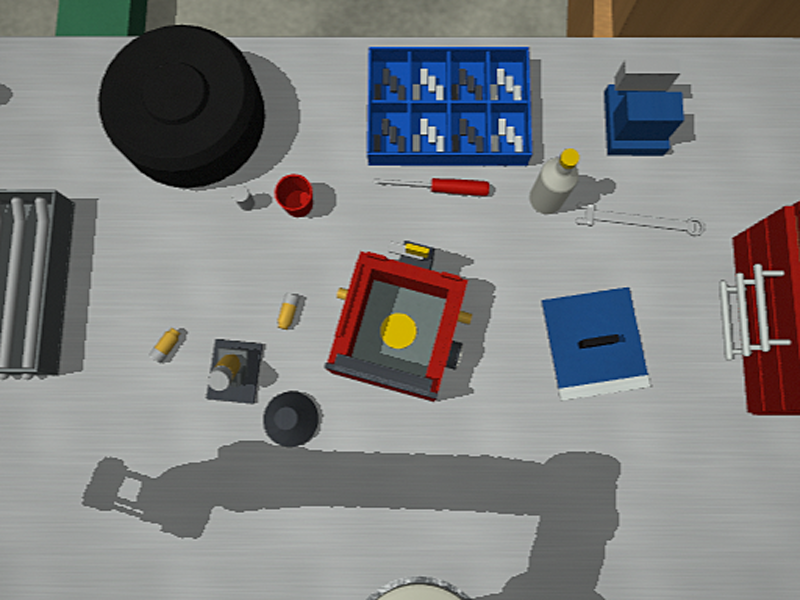

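```bash
cat > h.py <<'E'
import numpy as np,cv2
np.set_printoptions(precision=4,suppress=True)
def load(p):
    return dict(np.load(p))
def cloud(f):
    v,u=np.mgrid[0:384,0:512]; z=f["z_map"]
    c=np.stack([(u-f["cx"])/f["fx"]*z,(v-f["cy"])/f["fy"]*z,z],-1)
    P=(c-f["t"])@f["R"]; P[z==0]=np.nan
    return P
def ray(f,uv,h):
    uv=np.atleast_2d(uv).astype(float)
    d=np.c_[(uv[:,0]-f["cx"])/f["fx"],(uv[:,1]-f["cy"])/f["fy"],np.ones(len(uv))]@f["R"]
    o=-f["R"].T@f["t"]
    return o+d*((h-o[2])/d[:,2])[:,None]
def proj(f,X):
    c=np.atleast_2d(X)@f["R"].T+f["t"]
    return np.c_[c[:,0]/c[:,2]*f["fx"]+f["cx"],c[:,1]/c[:,2]*f["fy"]+f["cy"]]
def hsv(f): return cv2.cvtColor(f["image"],cv2.COLOR_RGB2HSV)
def box(mask,u0,v0,u1,v1):
    m=np.zeros_like(mask,bool); m[v0:v1,u0:u1]=mask[v0:v1,u0:u1]; return m
E
python3 - <<'E'
from h import *
f=load("pics/top0.npz"); P=cloud(f); H=hsv(f); h,s,v=[H[...,i].astype(int) for i in range(3)]
def rect(m,hh,name):
    m=m.astype(np.uint8); n,l,st,_=cv2.connectedComponentsWithStats(m)
    k=1+np.argmax(st[1:,4]); vv,uu=np.where(l==k)
    X=ray(f,np.c_[uu,vv],hh)[:,:2]*1000
    r=cv2.minAreaRect(X.astype(np.float32)); b=cv2.boxPoints(r)
    print(name,len(uu),"rect",r,"medianZ",np.nanmedian(P[l==k][:,2]),"mean",X.mean(0)); print(b); return l==k
blue=box((h>95)&(h<125)&(s>110),335,175,425,262)
rect(blue|box((P[...,2]>0.02)&(P[...,2]<.06),360,200,405,230),.005,"coverblue")
grip=box((v<60)&~blue,360,205,410,230)
rect(grip,.039,"grip")
red=((h<8)|(h>172))&(s>120)
R=box(red,200,150,310,262)&(P[...,2]>.085)
rect(R,.1,"bayrim")
q=P[R]; print("rim z hist",np.histogram(q[:,2],bins=np.arange(.085,.12,.004)))
yel=(h>20)&(h<34)&(s>130)
m=rect(box(yel,235,190,280,230),.012,"pad")
rect(box(yel,255,150,280,166),.14,"fin")
m=box((P[...,2]>.02),130,215,172,258)
print("rest pts",np.nanmax(P[m][:,2]))
brass=box(yel,130,215,172,258); print("brass mean",P[brass].mean(0),brass.sum())
t=box((P[...,2]>.06)&~brass,130,215,172,258); print("top",P[t].mean(0),t.sum(), P[t].min(0),P[t].max(0))
pl=box((v<110)&(P[...,2]<.03),130,215,172,260); rect(pl,.004,"restplate")
g=load("pics/scene0.npz")
a=cv2.resize(f["image"][195:275,125:215],(720,640))[:560]
b=cv2.resize(f["image"][150:262,205:310],(600,640))[:560]
A=cv2.resize(f["image"][200:275,125:215],(400,333),interpolation=cv2.INTER_CUBIC)
B=cv2.resize(f["image"][150:262,205:310],(312,333),interpolation=cv2.INTER_CUBIC)
C=cv2.resize(g["image"][150:240,230:400],(712,262),interpolation=cv2.INTER_CUBIC)[:,:712]
cv2.imwrite("pics/c1.png",np.vstack([np.hstack([A,B]),C])[:,:,::-1])
E
```

```text
coverblue 3256 rect ((497.1786193847656, -292.6468505859375), (149.08554077148438, 149.79359436035156), 8.875614166259766) medianZ 0.00503312072527482 mean [ 496.3117 -292.556 ]
[[ 411.9726 -230.1481]
 [ 435.0843 -378.148 ]
 [ 582.3846 -355.1456]
 [ 559.2729 -207.1457]]
grip 124 rect ((485.3501892089844, -290.8698425292969), (12.44901180267334, 63.597408294677734), 9.622048377990723) medianZ 0.03823550391947951 mean [ 485.3017 -290.8571]
[[ 473.8982 -260.5589]
 [ 484.5284 -323.2616]
 [ 496.8022 -321.1808]
 [ 486.172  -258.4781]]
bayrim 1938 rect ((509.4305419921875, 33.521705627441406), (175.0729217529297, 184.56283569335938), 74.72477722167969) medianZ 0.09585278781163428 mean [530.9728  26.4537]
[[397.3473 -26.6101]
 [575.3898 -75.2343]
 [621.5138  93.6535]
 [443.4713 142.2777]]
rim z hist (array([  29,  244, 1002,  340,  244,  101,   13,    1]), array([0.085, 0.089, 0.093, 0.097, 0.101, 0.105, 0.109, 0.113, 0.117]))
pad 414 rect ((506.35308837890625, 33.04544448852539), (57.7238655090332, 57.2540168762207), 0.17742320895195007) medianZ 0.012097833795186579 mean [505.5557  33.8677]
[[477.4026  61.5829]
 [477.58     4.3292]
 [535.3035   4.5079]
 [535.1262  61.7617]]
fin 94 rect ((610.1968383789062, 5.492109298706055), (37.39712142944336, 14.780129432678223), 75.65157318115234) medianZ 0.13849626081377503 mean [609.9641   4.2152]
[[598.4034 -10.7918]
 [612.7225 -14.4546]
 [621.9902  21.776 ]
 [607.6711  25.4388]]
rest pts 0.10547515199544599
brass mean [nan nan nan] 111
top [0.4203 0.3054 0.0943] 206 [0.4021 0.2833 0.0607] [0.4422 0.3254 0.1055]
restplate 840 rect ((437.4591064453125, 296.44134521484375), (97.87191772460938, 100.36975860595703), 84.35979461669922) medianZ 0.007799243471112702 mean [435.5096 291.7276]
[[382.7077 252.6745]
 [482.5916 242.8101]
 [492.2105 340.2082]
 [392.3267 350.0726]]
```

View pics/c1.png

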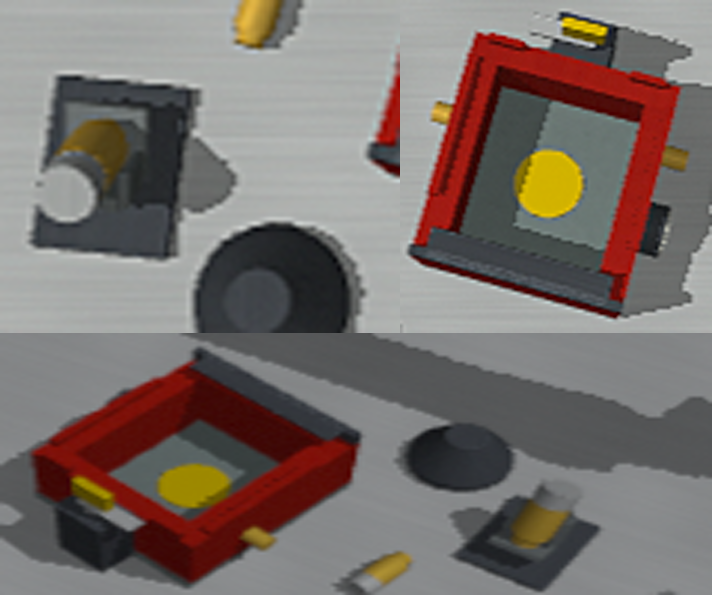

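```bash
python3 - <<'E'
from h import *
f=load("pics/top0.npz"); P=cloud(f); H=hsv(f); h,s,v=[H[...,i].astype(int) for i in range(3)]
Z=P[...,2]
# plate: dark points at low height
pl=box((v<115)&(Z<.012),130,213,172,262)
vv,uu=np.where(box((v<115)&(Z<.03),130,213,172,262)); X=P[vv,uu]
m=cv2.morphologyEx(pl.astype(np.uint8),cv2.MORPH_OPEN,np.ones((3,3)))
vv,uu=np.where(m>0); X=ray(f,np.c_[uu,vv],.006)[:,:2]*1000
hull=cv2.convexHull(X.astype(np.float32))[:,0]
print("plate hull\n",cv2.approxPolyDP(hull.reshape(-1,1,2),6,True)[:,0], "z",np.nanmedian(Z[m>0]))
# element from both views: steel top points & body points
for n in("top","scene"):
    g=load(f"pics/{n}0.npz"); Q=cloud(g); Hh=hsv(g)
    near=(abs(Q[...,0]-.435)<.06)&(abs(Q[...,1]-.295)<.05)&(Q[...,2]>.055)&(Q[...,2]<.12)
    X=Q[near]; S=Hh[near][:,1]; V=Hh[near][:,2]
    print(n,len(X))
    # normals fit of steel top: bright & low sat & high
    c=X[(S<60)&(V>130)]; 
    for _ in range(3):
        c0=np.median(c,0); U,_,Vt=np.linalg.svd(c-c0); nrm=Vt[2]*np.sign(Vt[2][2]); d=(c-c0)@nrm; c=c[abs(d)<.003]
    print(" top plane n",nrm,"centre",c.mean(0),"mid",(c.min(0)+c.max(0))/2,len(c))
    for z0 in np.arange(.055,.11,.01):
        b=X[(X[:,2]>z0)&(X[:,2]<z0+.01)]
        if len(b)>3: print("  z",z0,"x",b[:,0].min(),b[:,0].max(),"y",b[:,1].min(),b[:,1].max(),len(b))
# bay: all edges at rim in top view, in frame yaw
c=np.array([.5055,.0335]);
for yaw in(-.26,-.267,-.275):
    a=np.array([[np.cos(yaw),np.sin(yaw)],[-np.sin(yaw),np.cos(yaw)]])
    L=(P[...,:2]-c)@a.T
    k=(Z>.085)&(abs(L[...,0])<.1)&(abs(L[...,1])<.1)
    r=[]
    for lo in(-.04,-.02,0,.02,.04):
        w=(Z>.088)&(abs(L[...,0]-lo)<.006)&(abs(L[...,1])<.105); y=L[w][:,1]
        fl=(Z<.03)&(abs(L[...,0]-lo)<.006)&(abs(L[...,1])<.08)
        r.append((y.min(),y[y<0].max(),y[y>0].min(),y.max()))
    print(yaw,"\n",np.array(r)*1000)
    r=[]
    for lo in(-.04,-.02,0,.02,.04):
        w=(Z>.088)&(abs(L[...,1]-lo)<.006)&(abs(L[...,0])<.1); y=L[w][:,0]
        r.append((y.min(),y[y<0].max(),y[y>0].min(),y.max()))
    print(np.array(r)*1000)
E
```

```text
plate hull
 [[490.3807 338.208 ]
 [392.0991 345.7649]
 [387.2858 265.8783]
 [415.4128 249.0372]
 [482.7603 256.9559]] z 0.007402847834763316
top 303
 top plane n [-0.4398  0.0565  0.8963] centre [0.4157 0.3074 0.0969] mid [0.4161 0.309  0.0973] 123
  z 0.055 x 0.4117379605747064 0.45879316542217385 y 0.2833378324163936 0.317414797162665 49
  z 0.065 x 0.4250699490422549 0.4502611548533047 y 0.28974039740718893 0.317829580278385 30
  z 0.07500000000000001 x 0.41727127280672327 0.44688952183897845 y 0.2907190177958683 0.31858884022109185 35
  z 0.085 x 0.40211803212042035 0.4407756429767747 y 0.2911746815853868 0.32535125476265303 80
  z 0.095 x 0.4067091928406593 0.435266954358265 y 0.2914205279164191 0.3239310734496394 106
scene 198
 top plane n [0. 0. 1.] centre [0.4033 0.2961 0.0869] mid [0.4033 0.2961 0.0869] 1
  z 0.055 x 0.41912886309415104 0.45792975412102255 y 0.2843423199966632 0.3302343799080301 38
  z 0.065 x 0.4324761690208867 0.4536655857868839 y 0.29091802737795563 0.32272796286074007 31
  z 0.07500000000000001 x 0.425629955241546 0.44868112513930875 y 0.2918309421013542
[... 715 characters left out ...]
.6507  64.4837  89.3761]
 [-86.2036 -61.8821  64.2305  89.2265]
 [-85.8267 -61.4819  64.1287  88.7777]]
[[-97.4538 -71.835   71.7838  94.3445]
 [-97.5377 -71.5195  71.765   99.9926]
 [-97.5053 -71.7038  72.0824  99.7958]
 [-97.4337 -71.5654  71.2376  99.9587]
 [-97.755  -71.7425  71.9993  94.4351]]
-0.275 
 [[-86.6542 -62.1091  64.0792  88.8576]
 [-86.3624 -62.2022  64.0508  89.7014]
 [-85.9698 -61.6451  64.4921  89.3958]
 [-86.056  -61.7364  64.378   89.3853]
 [-85.5224 -61.1748  64.4834  90.0104]]
[[-97.2572 -71.5016  72.0793  94.6532]
 [-97.401  -71.3236  71.8993  99.737 ]
 [-97.5289 -71.7228  72.0539  99.7662]
 [-97.596  -71.7221  71.0886  99.8268]
 [-98.0777 -72.0345  71.6866  94.1523]]
```

```bash
cat >> h.py <<'E'
from scipy.spatial.transform import Rotation as Ro
def frame(x,y):
    x=np.array(x,float);x/=np.linalg.norm(x); y=np.array(y,float); y-=x*(x@y); y/=np.linalg.norm(y)
    return np.c_[x,y,np.cross(x,y)]
def step(p0,R0,p1,R1):
    d=R0.T@(np.array(p1)-p0)*1000; r=Ro.from_matrix(R0.T@R1).as_rotvec()
    return np.r_[d,r]
def plan(wps):
    """each waypoint (p,R) relative to the previous one"""
    from plant import robot
    s=robot.sense(); p,R=s["position"],s["ee_rot"]
    print("t",s["t"],"pos",p,"F",s["ft_force"],"w",s["grip_width"])
    for q in wps:
        x=step(p,R,*q); print(np.round(x[:3],1),np.round(x[3:],3),"ang",np.round(np.degrees(np.linalg.norm(x[3:])),1)); p,R=q
yaw=.0
C=np.array([.5055,.035,0]); YB=-.267
bx=np.array([np.cos(YB),np.sin(YB),0]); by=np.array([-np.sin(YB),np.cos(YB),0]); ez=np.array([0,0,1.])
def bay(x,y,z): return C+x*bx+y*by+z*ez
A=np.array([-.478,.038,.878]); A/=np.linalg.norm(A)
FOOT=np.array([.416,.308,.097])-.078*A
RE=frame(-A,[.08,.997,0])
RD=frame([0,0,-1],by)
E
python3 - <<'E'
from h import *
plan([([.39,.31,.22],RE),(FOOT+A*.135,RE),(FOOT+A*.065,RE)])
E
```

```text
t 0.1 pos [0.1943 0.6196 0.2478] F [ 0.1213 -0.7404 -0.4514] w 1.0003454506567389
[  28.2 -236.9  279.3] [-0.219 -0.498  0.058] ang 31.3
[ 63.4   0.  -36.1] [0. 0. 0.] ang 0.0
[70. -0.  0.] [0. 0. 0.] ang 0.0
```

Call:
move_arm:
  steps:
    - [3,-25,29,-0.02,-0.05,0.006]
    - [8,-60,70,-0.05,-0.12,0.015]
    - [12,-90,105,-0.08,-0.2,0.02]
    - [14,-120,140,-0.11,-0.25,0.03]
    - [17,-145,170,-0.13,-0.31,0.035]
    - [20,-170,200,-0.155,-0.36,0.04]
    - [23,-195,230,-0.18,-0.41,0.05]
    - [26,-220,260,-0.2,-0.46,0.055]
    - [28,-237,279,-0.219,-0.498,0.058]
    - [28,-237,279,-0.219,-0.498,0.058]
    - [28,-237,279,-0.219,-0.498,0.058]
  jaw: 0.8

```text
t: 1.02
position: [0.3899, 0.3079, 0.2201]
ee_rot: [[0.478, 0.083, 0.875], [-0.04, 0.997, -0.073], [-0.878, 0.0, 0.479]]
ft_force: [-0.3, 1.4, 0.2]
grip_width: 0.802
```

Call:
move_arm:
  steps:
    - [20,0,-12,0,0,0]
    - [42,0,-24,0,0,0]
    - [63,0,-36,0,0,0]
    - [63,0,-36,0,0,0]
    - [63,0,-36,0,0,0]

```text
t: 1.43
position: [0.3875, 0.3116, 0.1473]
ee_rot: [[0.477, 0.078, 0.876], [-0.037, 0.997, -0.068], [-0.878, -0.0, 0.478]]
ft_force: [-0.4, 0.8, 1.2]
grip_width: 0.798
```

```bash
python3 - <<'E'
from h import *
from plant import robot
plan([(FOOT+A*.135,RE),(FOOT+A*.065,RE)])
f=robot.grab_frame("top"); g=robot.grab_frame("scene")
a=cv2.resize(f["image"][190:290,110:230],(480,400),interpolation=cv2.INTER_CUBIC)
b=cv2.resize(g["image"][170:250,310:406],(312,260),interpolation=cv2.INTER_CUBIC)
o=np.zeros((400,800,3),np.uint8); o[:,:480]=a; o[:260,480:792]=b
cv2.imwrite("pics/g1.png",o[:,:,::-1])
E
```

```text
t 1.4333 pos [0.3875 0.3116 0.1473] F [-0.407   0.778   1.1518] w 0.7984762250420391
[ 0.9 -1.4  1.1] [ 0.002 -0.002 -0.001] ang 0.2
[70. -0.  0.] [0. 0. 0.] ang 0.0
```

View pics/g1.png

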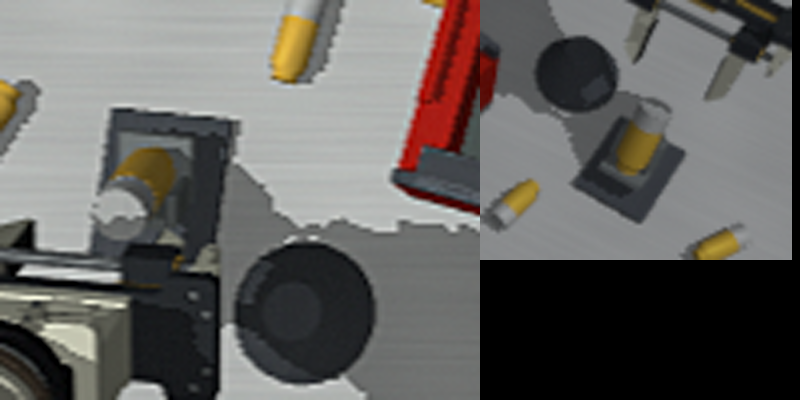

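Fingers straddle the element's steel top (around 125,205 in the crop), clear of the cone. Advancing along the axis and gripping.

Call:
move_arm:
  steps:
    - [10,-1,1,0,0,0]
    - [22,-1,1,0,0,0]
    - [34,-1,1,0,0,0]
    - [46,-1,1,0,0,0]
    - [58,-1,1,0,0,0]
    - [68,-1,1,0,0,0]
    - [70,-1,1,0,0,0]
    - [70,-1,1,0,0,0]

```text
t: 2.2
position: [0.4234, 0.308, 0.0882]
ee_rot: [[0.479, 0.08, 0.874], [-0.036, 0.997, -0.072], [-0.877, 0.003, 0.481]]
ft_force: [-0.5, 0.6, 1.0]
grip_width: 0.802
```

Call:
move_arm:
  steps:
    - [0,0,0,0,0,0]
    - [0,0,0,0,0,0]
    - [0,0,0,0,0,0]
    - [0,0,0,0,0,0]
    - [0,0,0,0,0,0]
    - [0,0,0,0,0,0]
    - [0,0,0,0,0,0]
    - [0,0,0,0,0,0]
  jaw: 0.2
  force: 20

```text
t: 2.87
position: [0.4226, 0.3073, 0.0873]
ee_rot: [[0.478, 0.079, 0.875], [-0.036, 0.997, -0.071], [-0.877, 0.002, 0.48]]
ft_force: [-0.1, -0.5, 2.2]
grip_width: 0.363
```

```bash
python3 - <<'E'
from h import *
plan([(FOOT+A*.065,RE),(FOOT+A*.145,RE),(bay(0,0,.20),RD),(bay(0,0,.012+.065+.002),RD)])
E
```

```text
t 2.8667 pos [0.4226 0.3073 0.0873] F [-0.088  -0.4639  2.2062] w 0.36340619389388207
[ 1.3  0.1 -1.2] [-0.     0.001 -0.002] ang 0.1
[-80.   0.  -0.] [0. 0. 0.] ang 0.0
[  29.7 -265.   146.8] [ 0.183  0.498 -0.047] ang 30.5
[121.   0.   0.] [0. 0. 0.] ang 0.0
```

Call:
move_arm:
  steps:
    - [-4,0,0,0,0,0]
    - [-14,0,0,0,0,0]
    - [-28,0,0,0,0,0]
    - [-44,0,0,0,0,0]
    - [-60,0,0,0,0,0]
    - [-74,0,0,0,0,0]
    - [-81,0,0,0,0,0]
    - [-81,0,0,0,0,0]

```text
t: 3.53
position: [0.3836, 0.311, 0.1595]
ee_rot: [[0.479, 0.079, 0.874], [-0.034, 0.997, -0.071], [-0.877, 0.004, 0.48]]
ft_force: [-0.1, -0.1, -0.9]
grip_width: 0.368
```

```bash
python3 - <<'E'
from h import *
plan([(bay(0,0,.20),RD),(bay(0,0,.012+.065+.002),RD)])
E
```

```text
t 3.5333 pos [0.3836 0.311  0.1595] F [-0.0916 -0.1484 -0.9472] w 0.3679039151066234
[  32.3 -265.4  145.6] [ 0.183  0.499 -0.051] ang 30.6
[121.   0.   0.] [0. 0. 0.] ang 0.0
```

Call:
move_arm:
  steps:
    - [1,-10,6,0.007,0.02,-0.002]
    - [4,-33,18,0.023,0.062,-0.006]
    - [8,-64,35,0.044,0.12,-0.012]
    - [12,-98,54,0.068,0.185,-0.019]
    - [16,-133,73,0.092,0.25,-0.026]
    - [20,-168,92,0.116,0.316,-0.032]
    - [24,-200,110,0.138,0.376,-0.038]
    - [28,-230,126,0.159,0.432,-0.044]
    - [31,-252,138,0.174,0.474,-0.048]
    - [32,-265,146,0.183,0.499,-0.051]
    - [32,-265,146,0.183,0.499,-0.051]
    - [32,-265,146,0.183,0.499,-0.051]

```text
t: 4.53
position: [0.5069, 0.0302, 0.1988]
ee_rot: [[-0.001, 0.272, 0.962], [-0.004, 0.962, -0.272], [-1.0, -0.004, -0.0]]
ft_force: [0.1, 0.0, -1.9]
grip_width: 0.365
```

```bash
python3 - <<'E'
from h import *
from plant import robot
plan([(bay(0,0,.20),RD),(bay(0,0,.012+.065+.002),RD)])
s=robot.sense(); 
for n in("scene","top"):
    f=robot.grab_frame(n); P=cloud(f); H=hsv(f); h,S,v=[H[...,i].astype(int) for i in range(3)]
    m=(h>12)&(h<30)&(S>120)&(abs(P[...,0]-s["position"][0])<.04)&(abs(P[...,1]-s["position"][1])<.04)&(P[...,2]>.12)&(P[...,2]<.25)
    print(n,m.sum(), P[m].min(0) if m.any() else 0,P[m].max(0) if m.any() else 0)
    if n=="scene":
        for z0 in np.arange(.12,.21,.008):
            w=m&(P[...,2]>z0)&(P[...,2]<z0+.008)
            if w.any(): print(z0,P[w].mean(0))
        u,vv=proj(f,s["position"])[0].astype(int)
        cv2.imwrite("pics/h1.png",cv2.resize(f["image"][vv-50:vv+70,u-80:u+80],(800,600),interpolation=cv2.INTER_CUBIC)[:,:,::-1])
E
```

```text
t 4.5333 pos [0.5069 0.0302 0.1988] F [ 0.1212  0.0414 -1.8919] w 0.36466255642397855
[-1.2  4.2 -2.7] [-0.009 -0.     0.004] ang 0.5
[121.   0.   0.] [0. 0. 0.] ang 0.0
scene 62 [0.5092 0.0172 0.1351] [0.5243 0.0473 0.1911]
0.128 [0.5166 0.0298 0.1351]
0.136 [0.5167 0.0344 0.1402]
0.14400000000000002 [0.5177 0.0369 0.1496]
0.15200000000000002 [0.5179 0.0339 0.156 ]
0.16000000000000003 [0.5196 0.0308 0.1628]
0.16800000000000004 [0.5194 0.0313 0.1716]
0.17600000000000005 [0.519  0.0303 0.1799]
0.18400000000000005 [0.5228 0.0334 0.1887]
top 0 0 0
```

View pics/h1.png

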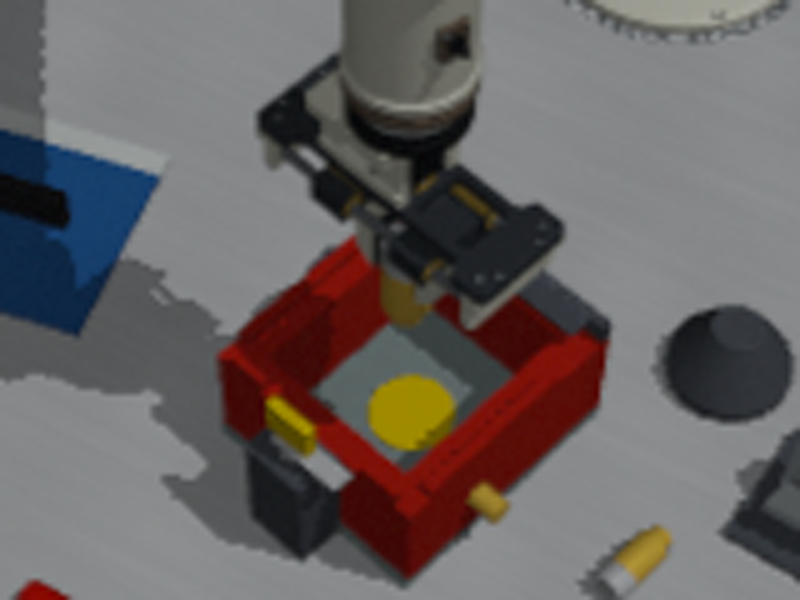

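Call:
move_arm:
  steps:
    - [6,0,0,0,0,0]
    - [20,0,0,0,0,0]
    - [36,0,0,0,0,0]
    - [52,0,0,0,0,0]
    - [68,0,0,0,0,0]
    - [84,0,0,0,0,0]
    - [98,0,0,0,0,0]
    - [106,0,0,0,0,0]
    - [109,0,0,0,0,0]
    - [109,0,0,0,0,0]
    - [109,0,0,0,0,0]

```text
t: 5.55
position: [0.5059, 0.035, 0.091]
ee_rot: [[-0.0, 0.263, 0.965], [-0.002, 0.965, -0.263], [-1.0, -0.002, 0.0]]
ft_force: [-0.1, -0.4, -1.6]
grip_width: 0.364
```

```bash
python3 - <<'E'
from h import *
plan([(bay(0,0,.012+.065),RD)])
E
```

```text
t 5.55 pos [0.5059 0.035  0.091 ] F [-0.0521 -0.4097 -1.6234] w 0.36355178796901566
[14.  -0.1 -0.4] [0.001 0.    0.002] ang 0.1
```

Call:
move_arm:
  steps:
    - [4,0,0,0,0,0]
    - [8,0,0,0,0,0]
    - [10,0,0,0,0,0]
    - [11,0,0,0,0,0]
    - [12,0,0,0,0,0]
    - [12,0,0,0,0,0]
    - [12,0,0,0,0,0]

```text
t: 6.13
position: [0.5058, 0.0343, 0.0788]
ee_rot: [[-0.001, 0.264, 0.964], [-0.002, 0.964, -0.264], [-1.0, -0.002, -0.0]]
ft_force: [0.2, 0.3, -1.6]
grip_width: 0.363
```

Call:
move_arm:
  steps:
    - [0.5,0,0,0,0,0]
    - [1,0,0,0,0,0]
    - [1.5,0,0,0,0,0]
    - [1.5,0,0,0,0,0]

```text
t: 6.47
position: [0.5065, 0.0342, 0.0785]
ee_rot: [[0.001, 0.265, 0.964], [-0.002, 0.964, -0.265], [-1.0, -0.002, 0.001]]
ft_force: [-2.5, -1.2, 9.5]
grip_width: 0.367
```

Call:
move_arm:
  steps:
    - [-0.5,0,0,0,0,0]
    - [-1,0,0,0,0,0]
    - [-1,0,0,0,0,0]

```text
t: 6.72
position: [0.5062, 0.0343, 0.0786]
ee_rot: [[0.0, 0.264, 0.964], [-0.002, 0.964, -0.264], [-1.0, -0.002, 0.001]]
ft_force: [-0.7, -1.7, 3.6]
grip_width: 0.367
```

Call:
move_arm:
  steps:
    - [0,0,0,0,0,0]
    - [0,0,0,0,0,0]
    - [0,0,0,0,0,0]
    - [0,0,0,0,0,0]
    - [0,0,0,0,0,0]
  jaw: 0.55

```text
t: 7.13
position: [0.5057, 0.0344, 0.0781]
ee_rot: [[-0.001, 0.264, 0.964], [-0.002, 0.964, -0.264], [-1.0, -0.002, -0.0]]
ft_force: [0.2, 0.3, -0.1]
grip_width: 0.547
```

Call:
move_arm:
  steps:
    - [-2,0,0,0,0,0]
    - [-8,0,0,0,0,0]
    - [-18,0,0,0,0,0]
    - [-32,0,0,0,0,0]
    - [-50,0,0,0,0,0]
    - [-75,0,0,0,0,0]
    - [-105,0,0,0,0,0]
    - [-125,0,0,0,0,0]
    - [-132,0,0,0,0,0]
    - [-132,0,0,0,0,0]

```text
t: 7.97
position: [0.5075, 0.0348, 0.213]
ee_rot: [[0.005, 0.264, 0.964], [-0.002, 0.964, -0.264], [-1.0, -0.0, 0.005]]
ft_force: [0.7, -0.4, -0.3]
grip_width: 0.549
```

```bash
cat >> h.py <<'E'
CC=np.array([.487,-.293,0]); YC=np.radians(9.2)
cx_=np.array([np.cos(YC),np.sin(YC),0]); cy_=np.array([-np.sin(YC),np.cos(YC),0])
RC=frame([0,0,-1],cx_)   # jaw along cover x
RC2=frame([0,0,-1],-cx_)
E
python3 - <<'E'
from h import *
from plant import robot
s=robot.sense(); print(s["joint_pos"])
plan([(np.array([.487,-.293,.15]),RC)]); plan([(np.array([.487,-.293,.15]),RC2)])
f=robot.grab_frame("scene"); P=cloud(f)
u,v=proj(f,bay(0,0,.05))[0].astype(int)
cv2.imwrite("pics/i1.png",cv2.resize(f["image"][v-45:v+45,u-60:u+60],(800,600),interpolation=cv2.INTER_CUBIC)[:,:,::-1])
L=(P-C)@np.c_[bx,by,ez]
m=(abs(L[...,0])<.05)&(abs(L[...,1])<.05)&(L[...,2]>.02)&(L[...,2]<.097)
for z0 in np.arange(.02,.096,.01):
    w=m&(L[...,2]>z0)&(L[...,2]<z0+.01)
    if w.any(): print(z0,L[w].mean(0),L[w].min(0),L[w].max(0))
E
```

```text
[-0.0508  0.2593 -0.0833  1.9504  0.0293  0.9286  1.1545]
t 7.9667 pos [0.5075 0.0348 0.213 ] F [ 0.6873 -0.4249 -0.3292] w 0.5493762259146712
[  63.4 -321.5   66.6] [ 1.143  0.004 -0.003] ang 65.5
t 7.9667 pos [0.5075 0.0348 0.213 ] F [ 0.6873 -0.4249 -0.3292] w 0.5493762259146712
[  63.4 -321.5   66.6] [-1.999  0.003  0.005] ang 114.5
0.02 [0.0076 0.0053 0.0284] [-0.0055 -0.0081  0.0263] [0.0161 0.0157 0.0298]
0.03 [0.0103 0.0086 0.0344] [ 0.0001 -0.0034  0.0309] [0.0157 0.0166 0.0385]
0.039999999999999994 [0.0085 0.0073 0.0448] [-0.0088 -0.0105  0.0404] [0.0182 0.0174 0.049 ]
0.049999999999999996 [0.0088 0.0079 0.0543] [-0.005  -0.0091  0.051 ] [0.0178 0.0182 0.0572]
0.06 [0.0108 0.0061 0.0644] [-0.0034 -0.0088  0.0608] [0.0162 0.0164 0.0699]
0.06999999999999999 [0.0089 0.0077 0.0741] [-0.0058 -0.0099  0.0702] [0.0163 0.0201 0.0798]
0.07999999999999999 [0.0031 0.0016 0.0867] [-0.0165 -0.0173  0.08  ] [0.0171 0.0176 0.09  ]
0.09 [0.0007 0.0004 0.092 ] [-0.0155 -0.012   0.09  ] [0.0163 0.0173 0.096 ]
```

View pics/i1.png

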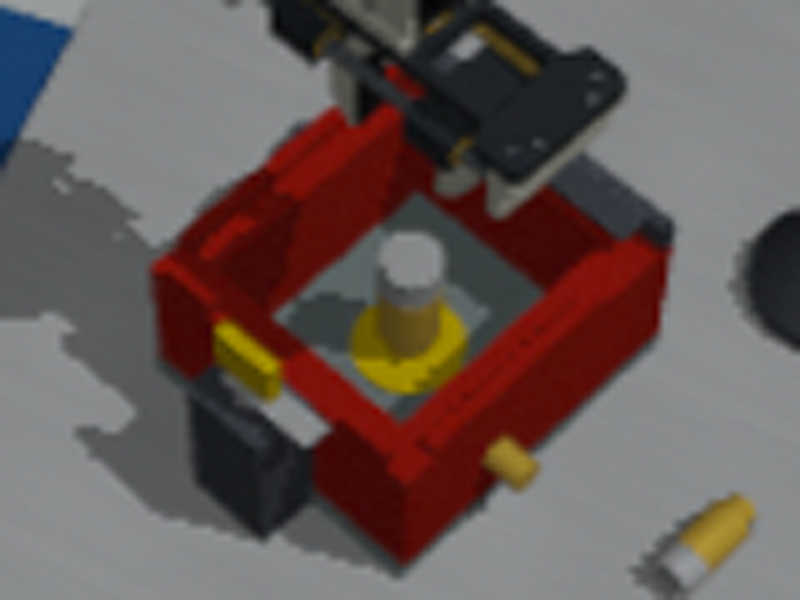

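Element stands centred on the pad. Moving to the cover (half-turn variant that keeps joint 7 in range later).

Call:
move_arm:
  steps:
    - [0,-20,4,-0.08,0,0]
    - [0,-42,9,-0.18,0,0]
    - [0,-65,14,-0.29,0,0]
    - [0,-90,19,-0.4,0,0]
    - [0,-115,24,-0.51,0,0]
    - [0,-140,29,-0.62,0,0]
    - [0,-165,34,-0.74,0,0]
    - [0,-188,39,-0.86,0,0]
    - [0,-210,43,-0.98,0,0]
    - [0,-232,47,-1.1,0,0]
    - [0,-253,52,-1.22,0,0]
    - [0,-270,56,-1.34,0,0]

```text
t: 9.02
position: [0.4846, -0.2121, 0.1997]
ee_rot: [[-0.035, -0.764, 0.645], [0.0, 0.645, 0.764], [-0.999, 0.027, -0.022]]
ft_force: [-0.1, 0.9, -2.0]
grip_width: 0.547
```

```bash
python3 - <<'E'
from h import *
plan([(np.array([.487,-.293,.15]),RC2),(np.array([.487,-.293,.028]),RC2)])
f=load("pics/top0.npz"); P=cloud(f); Z=P[...,2]
m=box(Z>.05,330,90,400,140); print("spray",np.nanmean(P[m],0),np.nanmin(P[m],0),np.nanmax(P[m],0))
for n in("top","scene"):
    g=load(f"pics/{n}0.npz"); Q=cloud(g)
    m=(abs(Q[...,0]-.487)<.05)&(abs(Q[...,1]+.293)<.06)&(Q[...,2]>.034)&(Q[...,2]<.05)
    X=Q[m][:,:2]; r=cv2.minAreaRect((X*1000).astype(np.float32)); print(n,len(X),X.mean(0),r,Q[m][:,2].max())
    m=(abs(Q[...,0]-.487)<.13)&(abs(Q[...,1]+.293)<.12)&(Q[...,2]>.0032)&(Q[...,2]<.03)
    X=Q[m][:,:2]; print(cv2.minAreaRect((X*1000).astype(np.float32)))
E
```

```text
t 9.0167 pos [ 0.4846 -0.2121  0.1997] F [-0.1433  0.8542 -2.0114] w 0.5474534353865509
[ 49.6 -55.4 -59.1] [-0.862 -0.009 -0.035] ang 49.4
[122.   0.   0.] [0. 0. 0.] ang 0.0
spray [ 0.7299 -0.2128  0.126 ] [ 0.7087 -0.2484  0.0501] [ 0.8214 -0.1632  0.1953]
top 112 [ 0.4867 -0.2927] ((486.8505859375, -292.89154052734375), (12.204818725585938, 60.31556701660156), 8.925215721130371) 0.04412378329386729
((487.36724853515625, -293.2419738769531), (256.95404052734375, 239.04449462890625), 0.1734282225370407)
scene 53 [ 0.4899 -0.2921] ((490.1410217285156, -292.599609375), (16.24648666381836, 62.02647018432617), 7.123021125793457) 0.04426879061677517
((487.3884582519531, -292.9084167480469), (258.89349365234375, 239.41183471679688), 0.0746917650103569)
```

Call:
move_arm:
  steps:
    - [4,-6,-6,-0.11,0,-0.005]
    - [9,-13,-13,-0.23,0,-0.01]
    - [15,-20,-20,-0.34,0,-0.02]
    - [22,-28,-28,-0.46,-0.005,-0.02]
    - [30,-35,-36,-0.57,-0.005,-0.03]
    - [38,-43,-45,-0.68,-0.009,-0.035]
    - [45,-50,-53,-0.79,-0.009,-0.035]
    - [50,-55,-59,-0.862,-0.009,-0.035]
    - [50,-55,-59,-0.862,-0.009,-0.035]
    - [50,-55,-59,-0.862,-0.009,-0.035]

```text
t: 9.85
position: [0.4798, -0.2032, 0.099]
ee_rot: [[0.015, -0.996, -0.086], [-0.062, -0.087, 0.994], [-0.998, -0.01, -0.064]]
ft_force: [-0.7, -0.1, 0.5]
grip_width: 0.548
```

```bash
python3 - <<'E'
from h import *
plan([(np.array([.487,-.293,.15]),RC2),(np.array([.487,-.293,.031]),RC2)])
E
```

```text
t 9.85 pos [ 0.4798 -0.2032  0.099 ] F [-0.7238 -0.0988  0.5213] w 0.5484691517584315
[-45.1   0.1 -93.1] [-0.074 -0.064  0.008] ang 5.6
[119.   0.   0.] [0. 0. 0.] ang 0.0
```

Call:
move_arm:
  steps:
    - [0,0,0,0,0,0]
    - [0,0,0,0,0,0]

```text
t: 10.02
position: [0.4811, -0.2047, 0.1011]
ee_rot: [[0.017, -0.996, -0.083], [-0.066, -0.084, 0.994], [-0.998, -0.011, -0.067]]
ft_force: [1.1, -0.4, 0.6]
grip_width: 0.551
```

```bash
python3 - <<'E'
from h import *
from plant import robot
print(robot.sense()["joint_pos"],robot.sense()["qd"])
plan([(np.array([.487,-.293,.15]),RC2)])
E
```

```text
[ 1.3127  1.1716 -1.534   1.9973  1.2808  1.4044  2.5718] [ 0.0159 -0.0311 -0.0069 -0.0366  0.0082  0.0074 -0.0017]
t 10.0167 pos [ 0.4811 -0.2047  0.1011] F [ 1.1178 -0.3759  0.5866] w 0.5507262143941444
[-42.8   1.  -91.5] [-0.076 -0.067  0.009] ang 5.9
```

Call:
move_arm:
  steps:
    - [-10,0,0,0.1,0,0]
    - [-20,0,0,0.2,0,0]
    - [-30,0,0,0.32,0,0]
    - [-42,0,0,0.44,0,0]
    - [-54,0,0,0.56,0,0]
    - [-66,0,0,0.68,0,0]
    - [-76,0,0,0.8,0,0]
    - [-80,0,0,0.9,0,0]
    - [-80,0,0,1.0,0,0]
    - [-80,0,0,1.1,0,0]
    - [-80,0,0,1.1,0,0]
    - [-80,0,0,1.1,0,0]

```text
t: 11.02
position: [0.4805, -0.2014, 0.1826]
ee_rot: [[0.019, -0.526, 0.85], [-0.07, 0.848, 0.526], [-0.997, -0.069, -0.021]]
ft_force: [-1.1, -1.0, -0.7]
grip_width: 0.549
```

```bash
python3 - <<'E'
from h import *
from plant import robot
print(robot.sense()["joint_pos"])
plan([(np.array([.487,-.293,.15]),RC)])
E
```

```text
[ 1.3376  0.8847 -1.502   1.9527  1.0093  1.2988  1.6105]
t 11.0167 pos [ 0.4805 -0.2014  0.1826] F [-1.0785 -1.0234 -0.7491] w 0.5492007140720232
[ 39.1 -78.8 -42. ] [1.964 0.054 0.066] ang 112.6
```

Call:
move_arm:
  steps:
    - [-2,-6,-3,0.12,0,0]
    - [-4,-12,-7,0.24,0.01,0.01]
    - [-5,-20,-10,0.36,0.01,0.01]
    - [-5,-28,-14,0.48,0.01,0.01]
    - [-5,-36,-19,0.6,0.02,0.02]
    - [-5,-44,-23,0.72,0.02,0.02]
    - [-4,-52,-27,0.84,0.02,0.03]
    - [-2,-59,-31,0.96,0.03,0.03]
    - [0,-66,-35,1.08,0.03,0.04]
    - [0,-72,-38,1.2,0.03,0.04]
    - [0,-78,-42,1.3,0.04,0.045]
    - [0,-79,-42,1.3,0.04,0.045]

```text
t: 12.02
position: [0.4858, -0.2916, 0.1881]
ee_rot: [[-0.015, 0.682, 0.731], [-0.023, 0.731, -0.682], [-1.0, -0.028, 0.005]]
ft_force: [-0.2, -0.6, -0.5]
grip_width: 0.547
```

```bash
python3 - <<'E'
from h import *
from plant import robot
print(robot.sense()["joint_pos"])
plan([(np.array([.487,-.293,.15]),RC)])
E
```

```text
[ 1.3512  0.7603 -1.2591  1.804   0.8073  1.2075  0.6535]
t 12.0167 pos [ 0.4858 -0.2916  0.1881] F [-0.1795 -0.5934 -0.5491] w 0.5465073382011426
[38.1  0.8  1.7] [0.659 0.014 0.025] ang 37.8
```

Call:
move_arm:
  steps:
    - [5,0,0,0.12,0,0]
    - [12,0,1,0.24,0.005,0.01]
    - [20,1,1,0.36,0.01,0.015]
    - [28,1,1,0.48,0.01,0.02]
    - [34,1,2,0.6,0.014,0.025]
    - [38,1,2,0.66,0.014,0.025]
    - [38,1,2,0.66,0.014,0.025]
    - [38,1,2,0.66,0.014,0.025]

```text
t: 12.68
position: [0.4874, -0.2905, 0.1498]
ee_rot: [[-0.001, 0.986, 0.169], [0.002, 0.169, -0.986], [-1.0, -0.0, -0.002]]
ft_force: [-0.2, 0.4, 0.9]
grip_width: 0.552
```

```bash
python3 - <<'E'
from h import *
from plant import robot
print(robot.sense()["joint_pos"])
plan([(np.array([.487,-.293,.031]),RC)])
E
```

```text
[ 1.2824  0.7212 -1.0977  1.8313  0.7346  1.0658  0.0665]
t 12.6833 pos [ 0.4874 -0.2905  0.1498] F [-0.1707  0.3956  0.8588] w 0.552157326279597
[118.8  -0.8   2.6] [ 0.009 -0.002  0.   ] ang 0.5
```

Call:
move_arm:
  steps:
    - [8,-1,2,0.01,0,0]
    - [24,-1,2,0.01,0,0]
    - [42,-1,2,0.01,0,0]
    - [60,-1,2,0.01,0,0]
    - [78,-1,2,0.01,0,0]
    - [95,-1,2,0.01,0,0]
    - [108,-1,2,0.01,0,0]
    - [116,-1,2,0.01,0,0]
    - [119,-1,2,0.01,0,0]
    - [119,-1,2,0.01,0,0]

```text
t: 13.52
position: [0.4863, -0.2925, 0.0299]
ee_rot: [[-0.001, 0.988, 0.153], [0.003, 0.153, -0.988], [-1.0, -0.001, -0.003]]
ft_force: [-0.5, -0.0, 0.7]
grip_width: 0.552
```

Call:
move_arm:
  steps:
    - [0,0,0,0,0,0]
    - [0,0,0,0,0,0]
    - [0,0,0,0,0,0]
    - [0,0,0,0,0,0]
    - [0,0,0,0,0,0]
    - [0,0,0,0,0,0]
    - [0,0,0,0,0,0]
    - [0,0,0,0,0,0]
    - [0,0,0,0,0,0]
    - [0,0,0,0,0,0]
  jaw: 0.0
  force: 50

```text
t: 14.35
position: [0.4868, -0.293, 0.031]
ee_rot: [[-0.0, 0.988, 0.153], [0.001, 0.153, -0.988], [-1.0, 0.0, -0.001]]
ft_force: [-0.9, -1.3, 2.8]
grip_width: 0.122
```

```bash
cat >> h.py <<'E'
RB=np.c_[bx,by,ez]
TC=np.array([0,0,.031]); RTC=frame([0,0,-1],[1,0,0])  # tool in cover frame
def cov(xe,ze,th,ye=0.,s=.001):
    Rc=RB@Ro.from_rotvec([0,-th,0]).as_matrix()
    o=bay(xe*s,ye*s,ze*s)-Rc@np.array([-.085,0,0])
    return o+Rc@TC, Rc@RTC
E
python3 - <<'E'
from h import *
plan([([.487,-.293,.20],RC),cov(-64,170,.25)])
E
```

```text
t 14.35 pos [ 0.4868 -0.293   0.031 ] F [-0.9408 -1.3388  2.8053] w 0.12189745455947482
[-169.     0.2   -0.2] [-0.007 -0.001 -0.   ] ang 0.4
[ -21.1   80.4 -316.4] [ 0.425 -0.053  0.246] ang 28.3
```

Call:
move_arm:
  steps:
    - [-3,0,0,0,0,0]
    - [-10,0,0,0,0,0]
    - [-22,0,0,0,0,0]
    - [-38,0,0,0,0,0]
    - [-56,0,0,0,0,0]
    - [-76,0,0,0,0,0]
    - [-98,0,0,0,0,0]
    - [-120,0,0,0,0,0]
    - [-142,0,0,0,0,0]
    - [-158,0,0,0,0,0]
    - [-168,0,0,0,0,0]
    - [-170,0,0,0,0,0]

```text
t: 15.35
position: [0.4876, -0.2934, 0.2032]
ee_rot: [[0.002, 0.988, 0.153], [-0.001, 0.153, -0.988], [-1.0, 0.002, 0.001]]
ft_force: [-0.2, 0.3, -2.6]
grip_width: 0.129
```

```bash
python3 - <<'E'
from h import *
from plant import robot
print(robot.sense()["joint_pos"])
plan([cov(-64,170,.25),cov(-64,102,.25)])
E
```

```text
[ 1.3248  0.6603 -1.1551  1.7893  0.6645  1.1428  0.1041]
t 15.35 pos [ 0.4876 -0.2934  0.2032] F [-0.2048  0.3084 -2.5854] w 0.12916760053980977
[ -18.    77.6 -317.5] [ 0.418 -0.052  0.244] ang 27.9
[ 65.9 -16.8   0. ] [0. 0. 0.] ang 0.0
```

Call:
move_arm:
  steps:
    - [-1,3,-13,0.017,-0.002,0.01]
    - [-2,9,-38,0.05,-0.006,0.03]
    - [-4,17,-70,0.092,-0.011,0.054]
    - [-6,26,-105,0.138,-0.017,0.08]
    - [-8,34,-140,0.184,-0.023,0.107]
    - [-10,43,-175,0.23,-0.029,0.134]
    - [-12,51,-210,0.276,-0.034,0.161]
    - [-14,60,-244,0.32,-0.04,0.187]
    - [-16,67,-274,0.36,-0.045,0.21]
    - [-17,73,-298,0.392,-0.049,0.228]
    - [-18,77,-314,0.414,-0.052,0.241]
    - [-18,78,-317,0.418,-0.052,0.244]

```text
t: 16.35
position: [0.5144, 0.0366, 0.2192]
ee_rot: [[0.237, 0.936, -0.258], [-0.061, -0.251, -0.966], [-0.97, 0.245, -0.002]]
ft_force: [-0.3, 1.3, -2.5]
grip_width: 0.123
```

Call:
move_arm:
  steps:
    - [0,0,0,0,0,0]
    - [0,0,0,0,0,0]
    - [0,0,0,0,0,0]

```text
t: 16.6
position: [0.515, 0.0303, 0.2185]
ee_rot: [[0.234, 0.935, -0.266], [-0.064, -0.258, -0.964], [-0.97, 0.243, -0.001]]
ft_force: [-0.6, -0.8, -3.3]
grip_width: 0.128
```

```bash
python3 - <<'E'
from h import *
from plant import robot
print(robot.sense()["joint_pos"])
plan([cov(-64,170,.25),cov(-64,102,.25)])
p,R=robot.sense()["position"],robot.sense()["ee_rot"]
Rc=R@RTC.T; o=p-Rc@TC
print("model cover edge bay",RB.T@(o+Rc@[-.085,0,0]-C)*1000,"normal",RB.T@Rc[:,2])
for n in("top","scene"):
    f=robot.grab_frame(n); P=cloud(f); H=hsv(f)
    L=(P-o)@Rc
    m=(H[...,0]>95)&(H[...,0]<125)&(H[...,1]>110)&(abs(L[...,2])<.03)&(abs(L[...,0])<.12)&(abs(L[...,1])<.11)
    X=L[m]; k=np.linalg.lstsq(np.c_[X[:,:2],np.ones(len(X))],X[:,2],rcond=None)[0]
    print(n,m.sum(),"plane slopes x,y,z0",k,"x",np.percentile(X[:,0],[0.5,99.5])*1000,"y",np.percentile(X[:,1],[.5,99.5])*1000)
    if n=="scene":
        u,v=proj(f,bay(0,0,.12))[0].astype(int)
        cv2.imwrite("pics/j1.png",cv2.resize(f["image"][v-60:v+60,u-80:u+80],(800,600),interpolation=cv2.INTER_CUBIC)[:,:,::-1])
E
```

```text
[ 0.8219  0.3232 -1.1462  2.0836  0.6065  0.7931 -0.9469]
t 16.6 pos [0.515  0.0303 0.2185] F [-0.5702 -0.7839 -3.2752] w 0.12783576634620156
[-2.4  0.9 -2. ] [-0.002 -0.     0.005] ang 0.3
[ 65.9 -16.8   0. ] [0. 0. 0.] ang 0.0
model cover edge bay [-64.5633  -1.8242 167.8361] normal [-0.2427 -0.0002  0.9701]
top 1217 plane slopes x,y,z0 [0.0009 0.0003 0.0051] x [-24.5603  84.3874] y [-75.3502  71.5559]
scene 1145 plane slopes x,y,z0 [0.0004 0.003  0.005 ] x [-63.7223  86.9866] y [-73.1493  75.3948]
```

View pics/j1.png

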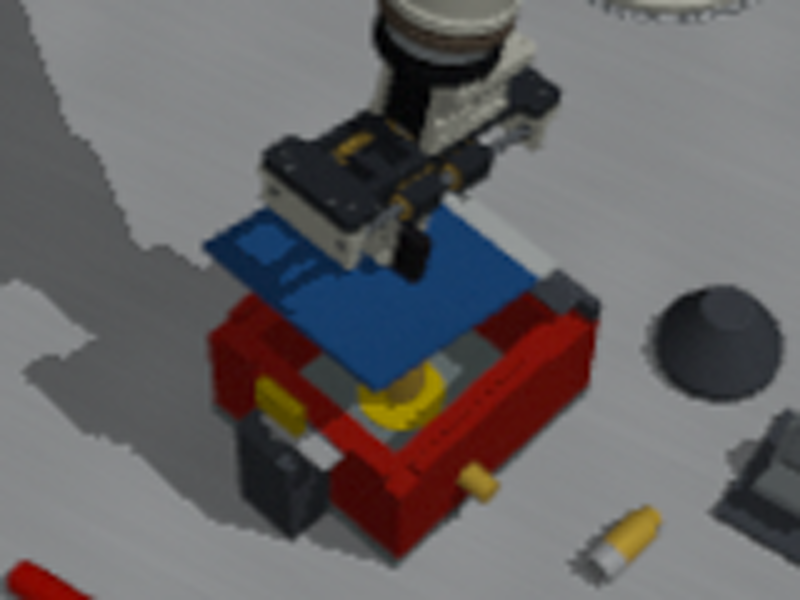

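Call:
move_arm:
  steps:
    - [4,-1,-1,0,0,0]
    - [12,-3,-2,0,0,0.004]
    - [22,-5,-2,0,0,0.004]
    - [33,-8,-2,0,0,0.004]
    - [43,-10,-2,0,0,0.004]
    - [51,-12,-2,0,0,0.004]
    - [57,-14,-2,0,0,0.004]
    - [61,-15,-2,0,0,0.004]
    - [61,-15,-2,0,0,0.004]
    - [61,-15,-2,0,0,0.004]

```text
t: 17.53
position: [0.5163, 0.0341, 0.1564]
ee_rot: [[0.24, 0.934, -0.264], [-0.064, -0.256, -0.965], [-0.969, 0.248, -0.002]]
ft_force: [-0.2, 0.4, -3.3]
grip_width: 0.13
```

```bash
cat >> h.py <<'E'
def edge():
    from plant import robot
    s=robot.sense(); p,R=s["position"],s["ee_rot"]
    Rc=R@RTC.T; o=p-Rc@TC
    print("edge bay",RB.T@(o+Rc@[-.085,0,0]-C)*1000,"normal",RB.T@Rc[:,2],"xaxis",RB.T@Rc[:,0])
E
python3 - <<'E'
from h import *
edge()
plan([cov(-65,98,.25),cov(-80,97,.25),cov(-84,96.5,.13)])
E
```

```text
edge bay [-63.9607   2.0568 105.2976] normal [-0.2481 -0.0017  0.9687] xaxis [ 0.9687 -0.0002  0.2481]
t 17.5333 pos [0.5163 0.0341 0.1564] F [-0.2001  0.3862 -3.3035] w 0.12994268363436998
[ 6.9 -2.8  2. ] [-0.    -0.002 -0.001] ang 0.1
[ -2.7 -14.8   0. ] [0. 0. 0.] ang 0.0
[ 9.9 -0.9  0. ] [-0.   -0.   -0.12] ang 6.9
```

Call:
move_arm:
  steps:
    - [2,-1,1,0,0,0]
    - [4,-2,1,0,0,0]
    - [6,-3,2,0,0,0]
    - [7,-3,2,0,0,0]
    - [7,-3,2,0,0,0]
    - [7,-3,2,0,0,0]

```text
t: 18.03
position: [0.5146, 0.0323, 0.1489]
ee_rot: [[0.24, 0.934, -0.264], [-0.064, -0.256, -0.965], [-0.969, 0.248, -0.001]]
ft_force: [-0.3, -0.3, -3.2]
grip_width: 0.127
```

```bash
python3 - <<'E'
from h import *
edge()
plan([cov(-80,97,.25),cov(-84,96.5,.13)])
E
```

```text
edge bay [-65.1184  -0.0969  97.7645] normal [-0.2483 -0.0015  0.9687] xaxis [ 0.9687 -0.0004  0.2483]
t 18.0333 pos [0.5146 0.0323 0.1489] F [-0.337  -0.3194 -3.2346] w 0.12734360471362619
[ -2.9 -14.6  -0.2] [-0.    -0.001 -0.001] ang 0.1
[ 9.9 -0.9  0. ] [-0.   -0.   -0.12] ang 6.9
```

Call:
move_arm:
  steps:
    - [0,-2,0,0,0,0]
    - [-1,-4,0,0,0,0]
    - [-1,-6,0,0,0,0]
    - [-2,-8,0,0,0,0]
    - [-2,-10,0,0,0,0]
    - [-2.5,-12,0,0,0,0]
    - [-3,-14,0,0,0,0]
    - [-3,-15,0,0,0,0]
    - [-3,-15,0,0,0,0]
    - [-3,-15,0,0,0,0]
    - [-3,-15,0,0,0,0]

```text
t: 18.95
position: [0.5, 0.0364, 0.1481]
ee_rot: [[0.24, 0.934, -0.264], [-0.064, -0.256, -0.965], [-0.969, 0.248, -0.002]]
ft_force: [0.5, 0.1, -3.1]
grip_width: 0.128
```

```bash
python3 - <<'E'
from h import *
edge()
plan([cov(-80,97,.25),cov(-83,96.5,.19),cov(-85,96,.12),cov(-85,96,.04)])
E
```

```text
edge bay [-80.2729  -0.0403  96.99  ] normal [-0.2484 -0.0015  0.9686] xaxis [ 0.9686 -0.0004  0.2484]
t 18.95 pos [0.5    0.0364 0.1481] F [ 0.505   0.125  -3.1196] w 0.1275908162491012
[ 0.1  0.3 -0.1] [-0.    -0.002 -0.001] ang 0.1
[ 4.9 -1.3 -0. ] [ 0.   -0.   -0.06] ang 3.4
[ 6.1 -0.1  0. ] [-0.    0.   -0.07] ang 4.0
[6.9 2.2 0. ] [ 0.   -0.   -0.08] ang 4.6
```

Call:
move_arm:
  steps:
    - [1.2,-0.3,0,0,0,-0.015]
    - [2.5,-0.5,0,0,0,-0.03]
    - [3.7,-0.8,0,0,0,-0.045]
    - [5,-1,0,0,0,-0.06]
    - [5,-1,0,0,0,-0.06]

```text
t: 19.37
position: [0.5007, 0.0361, 0.1427]
ee_rot: [[0.182, 0.947, -0.265], [-0.048, -0.261, -0.964], [-0.982, 0.188, -0.002]]
ft_force: [0.1, 0.3, -3.2]
grip_width: 0.127
```

Call:
move_arm:
  steps:
    - [1.2,0,0,0,0,-0.014]
    - [2.4,0,0,0,0,-0.028]
    - [3.6,0,0,0,0,-0.042]
    - [4.8,0,0,0,0,-0.056]
    - [6,0,0,0,0,-0.07]
    - [6,0,0,0,0,-0.07]
    - [6,0,0,0,0,-0.07]

```text
t: 19.95
position: [0.5014, 0.0361, 0.137]
ee_rot: [[0.116, 0.957, -0.264], [-0.03, -0.262, -0.964], [-0.993, 0.12, -0.002]]
ft_force: [0.0, 0.1, -3.5]
grip_width: 0.127
```

```bash
python3 - <<'E'
from h import *
edge()
plan([cov(-85,96,.12),cov(-85,96,.04),cov(-85,95.5,.005)])
E
```

```text
edge bay [-84.8662   0.0498  95.9596] normal [-0.1202 -0.0019  0.9927] xaxis [ 0.9927 -0.0005  0.1202]
t 19.95 pos [0.5014 0.0361 0.137 ] F [ 0.0154  0.0547 -3.4501] w 0.12722560272661598
[-0.  -0.1 -0.1] [-0.    -0.002 -0.001] ang 0.1
[6.9 2.2 0. ] [ 0.   -0.   -0.08] ang 4.6
[ 3.5  1.  -0. ] [-0.    -0.    -0.035] ang 2.0
```

Call:
move_arm:
  steps:
    - [1,0.3,0,0,0,-0.011]
    - [2,0.6,0,0,0,-0.023]
    - [3,0.9,0,0,0,-0.034]
    - [4,1.2,0,0,0,-0.046]
    - [5,1.6,0,0,0,-0.057]
    - [6,1.9,0,0,0,-0.069]
    - [7,2.2,0,0,0,-0.08]
    - [7,2.2,0,0,0,-0.08]
    - [7,2.2,0,0,0,-0.08]

```text
t: 20.7
position: [0.5043, 0.0353, 0.1303]
ee_rot: [[0.04, 0.964, -0.264], [-0.009, -0.264, -0.965], [-0.999, 0.041, -0.002]]
ft_force: [-0.1, 0.3, -3.9]
grip_width: 0.128
```

Call:
move_arm:
  steps:
    - [0.5,0.2,0,0,0,-0.006]
    - [1,0.4,0,0,0,-0.012]
    - [1.5,0.6,0,0,0,-0.018]
    - [2,0.8,0,0,0,-0.024]
    - [2.5,0.9,0,0,0,-0.03]
    - [3,1,0,0,0,-0.035]
    - [3.5,1,0,0,0,-0.039]
    - [3.5,1,0,0,0,-0.039]

```text
t: 21.37
position: [0.5054, 0.0349, 0.1268]
ee_rot: [[0.002, 0.965, -0.264], [0.001, -0.264, -0.965], [-1.0, 0.001, -0.002]]
ft_force: [0.2, 0.3, -2.1]
grip_width: 0.127
```

```bash
python3 - <<'E'
from h import *
edge()
plan([cov(-85,95,0)])
E
```

```text
edge bay [-85.0473  -0.0835  95.6827] normal [-0.0014 -0.0016  1.    ] xaxis [ 1.     -0.0002  0.0014]
t 21.3667 pos [0.5054 0.0349 0.1268] F [ 0.215   0.2686 -2.0969] w 0.12746274150653444
[ 0.8  0.1 -0.1] [-0.    -0.002 -0.001] ang 0.1
```

Call:
move_arm:
  steps:
    - [0.4,0,0,0,0,0]
    - [0.8,0,0,0,0,0]
    - [1.2,0,0,0,0,0]
    - [1.2,0,0,0,0,0]

```text
t: 21.7
position: [0.5053, 0.035, 0.126]
ee_rot: [[0.002, 0.965, -0.264], [0.001, -0.264, -0.965], [-1.0, 0.002, -0.001]]
ft_force: [-0.0, 0.4, -0.2]
grip_width: 0.128
```

Call:
move_arm:
  steps:
    - [0.5,0,0,0,0,0]
    - [1,0,0,0,0,0]
    - [1,0,0,0,0,0]

```text
t: 21.95
position: [0.5053, 0.035, 0.1259]
ee_rot: [[0.002, 0.965, -0.264], [-0.001, -0.264, -0.965], [-1.0, 0.002, -0.0]]
ft_force: [-4.9, -2.1, 11.5]
grip_width: 0.126
```

Call:
move_arm:
  steps:
    - [0,0,0,0,0,0]
    - [0,0,0,0,0,0]
    - [0,0,0,0,0,0]
    - [0,0,0,0,0,0]
    - [0,0,0,0,0,0]
    - [0,0,0,0,0,0]
  jaw: 0.5

```text
t: 22.45
position: [0.5053, 0.035, 0.1246]
ee_rot: [[0.002, 0.965, -0.264], [0.001, -0.264, -0.965], [-1.0, 0.002, -0.002]]
ft_force: [-0.3, 0.2, -0.1]
grip_width: 0.485
```

Call:
move_arm:
  steps:
    - [-3,0,0,0,0,0]
    - [-12,0,0,0,0,0]
    - [-28,0,0,0,0,0]
    - [-50,0,0,0,0,0]
    - [-75,0,0,0,0,0]
    - [-95,0,0,0,0,0]
    - [-100,0,0,0,0,0]
    - [-100,0,0,0,0,0]

```text
t: 23.12
position: [0.5063, 0.035, 0.2267]
ee_rot: [[0.006, 0.964, -0.264], [0.0, -0.264, -0.965], [-1.0, 0.006, -0.002]]
ft_force: [0.5, 0.8, -0.6]
grip_width: 0.502
```

```bash
python3 - <<'E'
from h import *
from plant import robot
print(robot.sense()["joint_pos"])
for n in("top","scene"):
    f=robot.grab_frame(n); P=cloud(f); H=hsv(f); L=(P-C)@RB
    m=(H[...,0]>95)&(H[...,0]<125)&(H[...,1]>110)&(abs(L[...,2]-.1)<.015)&(abs(L[...,0])<.12)&(abs(L[...,1])<.11)
    X=L[m]; k=np.linalg.lstsq(np.c_[X[:,:2],np.ones(len(X))],X[:,2],rcond=None)[0]
    print(n,m.sum(),"slopes,z0",k,"x",np.percentile(X[:,0],[0.5,99.5])*1000,"y",np.percentile(X[:,1],[.5,99.5])*1000)
    y=(H[...,0]>20)&(H[...,0]<34)&(H[...,1]>130)&(L[...,2]>.105)&(L[...,2]<.15)&(abs(L[...,0]-.112)<.03)&(abs(L[...,1])<.035)
    t=y&(L[...,2]>.136); print("fin",L[y].mean(0),"top",L[t].min(0),L[t].max(0),t.sum())
    if n=="scene":
        u,v=proj(f,bay(0,0,.12))[0].astype(int)
        cv2.imwrite("pics/k1.png",cv2.resize(f["image"][v-60:v+60,u-80:u+80],(800,600),interpolation=cv2.INTER_CUBIC)[:,:,::-1])
E
```

```text
[ 0.8017  0.476  -1.1604  1.9162  0.5003  1.073  -0.8338]
top 198 slopes,z0 [ 0.0136 -0.0116  0.1011] x [-64.417   17.8819] y [-48.2511  73.214 ]<stdin>:10: RuntimeWarning: Mean of empty slice.
  ret = um.true_divide(
Traceback (most recent call last):
ValueError: zero-size array to reduction operation minimum which has no identity
```

```bash
python3 - <<'E'
from h import *
from plant import robot
plan([(bay(.112,0,.2267),frame([0,0,-1],bx)),(bay(.112,0,.134),frame([0,0,-1],bx))])
f=robot.grab_frame("scene"); P=cloud(f); H=hsv(f); L=(P-C)@RB
m=(H[...,0]>95)&(H[...,0]<125)&(H[...,1]>110)&(abs(L[...,2]-.1)<.015)&(abs(L[...,0])<.12)&(abs(L[...,1])<.11)
X=L[m]; k=np.linalg.lstsq(np.c_[X[:,:2],np.ones(len(X))],X[:,2],rcond=None)[0]
print(m.sum(),"slopes,z0",k,"x",np.percentile(X[:,0],[0.5,99.5])*1000,"y",np.percentile(X[:,1],[.5,99.5])*1000)
y=(H[...,0]>20)&(H[...,0]<34)&(H[...,1]>130)&(L[...,2]>.105)&(L[...,2]<.15)&(abs(L[...,0]-.112)<.03)&(abs(L[...,1])<.035)
print("fin",y.sum(),L[y].min(0),L[y].max(0))
g=load("pics/top0.npz"); Q=(cloud(g)-C)@RB
t=(Q[...,2]>.132)&(abs(Q[...,0]-.112)<.03)&(abs(Q[...,1])<.035); print("fin top0",Q[t].mean(0),Q[t].min(0),Q[t].max(0))
u,v=proj(f,bay(0,0,.12))[0].astype(int)
cv2.imwrite("pics/k1.png",cv2.resize(f["image"][v-60:v+60,u-80:u+80],(800,600),interpolation=cv2.INTER_CUBIC)[:,:,::-1])
E
```

```text
t 23.1667 pos [0.5054 0.0346 0.2253] F [ 0.1804 -0.6397  0.2132] w 0.5000954081310681
[ -1.  112.   -0.4] [-0.    -0.001 -0.003] ang 0.2
[92.7  0.   0. ] [0. 0. 0.] ang 0.0
1463 slopes,z0 [0.0017 0.002  0.1002] x [-63.8001  83.6539] y [-73.0417  74.6088]
fin 62 [ 0.1077 -0.0177  0.1142] [0.1196 0.0198 0.1457]
fin top0 [0.1109 0.0003 0.1399] [ 0.1068 -0.0179  0.1326] [0.1157 0.0182 0.1439]
```

View pics/k1.png

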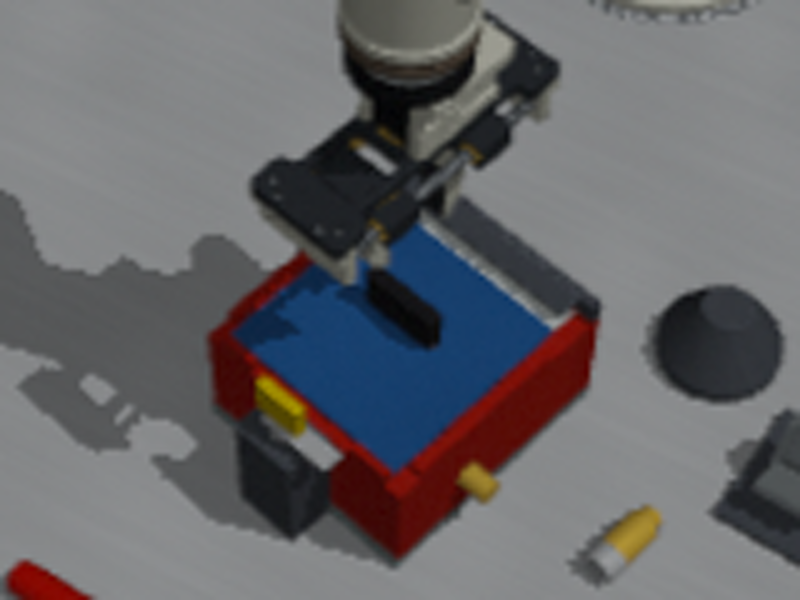

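Cover is flat (slope ~0.002, top z 100.2 mm) and seated. Now the fin.

Call:
move_arm:
  steps:
    - [0,6,0,0,0,0]
    - [0,22,0,0,0,0]
    - [0,46,0,0,0,0]
    - [0,72,0,0,0,0]
    - [0,94,0,0,0,0]
    - [0,108,0,0,0,0]
    - [0,111,0,0,0,0]
    - [0,111,0,0,0,0]
    - [0,111,0,0,0,0]

```text
t: 23.97
position: [0.611, 0.0063, 0.2239]
ee_rot: [[-0.0, 0.965, -0.263], [0.002, -0.263, -0.965], [-1.0, -0.0, -0.001]]
ft_force: [-0.7, -0.1, 0.3]
grip_width: 0.502
```

```bash
python3 - <<'E'
from h import *
plan([(bay(.1115,0,.134),frame([0,0,-1],bx))])
E
```

```text
t 23.9667 pos [0.611  0.0063 0.2239] F [-0.7017 -0.1249  0.2839] w 0.501681565573313
[89.9  2.2  0.3] [ 0.001 -0.001  0.   ] ang 0.1
```

Call:
move_arm:
  steps:
    - [8,1,0,0,0,0]
    - [22,2,0,0,0,0]
    - [38,2,0,0,0,0]
    - [54,2,0,0,0,0]
    - [70,2,0,0,0,0]
    - [82,2,0,0,0,0]
    - [88,2,0,0,0,0]
    - [89,2,0,0,0,0]
    - [89,2,0,0,0,0]

```text
t: 24.72
position: [0.6141, 0.0054, 0.1355]
ee_rot: [[0.002, 0.965, -0.264], [0.001, -0.264, -0.965], [-1.0, 0.001, -0.002]]
ft_force: [-0.4, -0.1, -1.0]
grip_width: 0.5
```

Call:
move_arm:
  steps:
    - [0,0,0,0,0,0]
    - [0,0,0,0,0,0]
    - [0,0,0,0,0,0]
    - [0,0,0,0,0,0]
    - [0,0,0,0,0,0]
    - [0,0,0,0,0,0]
    - [0,0,0,0,0,0]
    - [0,0,0,0,0,0]
  jaw: 0.0
  force: 12

```text
t: 25.38
position: [0.6135, 0.0054, 0.1361]
ee_rot: [[0.001, 0.965, -0.264], [0.001, -0.264, -0.965], [-1.0, 0.001, -0.001]]
ft_force: [-4.1, 0.3, 4.5]
grip_width: 0.098
```

Call:
move_arm:
  steps:
    - [0,0,0,-0.03,0,0]
    - [0,0,0,-0.1,0,0]
    - [0,0,0,-0.18,0,0]
    - [0,0,0,-0.26,0,0]
    - [0,0,0,-0.34,0,0]
    - [0,0,0,-0.42,0,0]
    - [0,0,0,-0.5,0,0]
    - [0,0,0,-0.58,0,0]
    - [0,0,0,-0.66,0,0]
    - [0,0,0,-0.72,0,0]
    - [0,0,0,-0.75,0,0]
    - [0,0,0,-0.75,0,0]

```text
t: 26.38
position: [0.6138, 0.0054, 0.1362]
ee_rot: [[0.001, 0.885, 0.466], [0.001, 0.466, -0.885], [-1.0, 0.002, -0.001]]
ft_force: [-3.4, -0.2, 4.6]
grip_width: 0.099
```

Call:
move_arm:
  steps:
    - [0,0,0,-0.03,0,0]
    - [0,0,0,-0.1,0,0]
    - [0,0,0,-0.18,0,0]
    - [0,0,0,-0.26,0,0]
    - [0,0,0,-0.34,0,0]
    - [0,0,0,-0.42,0,0]
    - [0,0,0,-0.5,0,0]
    - [0,0,0,-0.58,0,0]
    - [0,0,0,-0.66,0,0]
    - [0,0,0,-0.73,0,0]
    - [0,0,0,-0.77,0,0]
    - [0,0,0,-0.77,0,0]

```text
t: 27.38
position: [0.614, 0.0056, 0.1362]
ee_rot: [[0.002, 0.311, 0.951], [0.002, 0.951, -0.311], [-1.0, 0.002, 0.001]]
ft_force: [-3.1, 0.6, 4.5]
grip_width: 0.098
```

Call:
move_arm:
  steps:
    - [0,0,0,0,0,0]
    - [0,0,0,0,0,0]
    - [0,0,0,0,0,0]
    - [0,0,0,0,0,0]
    - [0,0,0,0,0,0]
  jaw: 0.4

```text
t: 27.8
position: [0.6144, 0.0049, 0.1359]
ee_rot: [[0.002, 0.313, 0.95], [0.001, 0.95, -0.313], [-1.0, 0.001, 0.002]]
ft_force: [0.0, -0.4, -0.1]
grip_width: 0.383
```

Call:
move_arm:
  steps:
    - [-3,0,0,0,0,0]
    - [-12,0,0,0,0,0]
    - [-28,0,0,0,0,0]
    - [-52,0,0,0,0,0]
    - [-80,0,0,0,0,0]
    - [-110,0,0,0,0,0]
    - [-135,0,0,0,0,0]
    - [-150,0,0,0,0,0]
    - [-150,0,0,0,0,0]
    - [-150,0,0,0,0,0]

```text
t: 28.63
position: [0.6142, 0.0051, 0.287]
ee_rot: [[0.004, 0.313, 0.95], [0.0, 0.95, -0.313], [-1.0, 0.002, 0.004]]
ft_force: [-0.3, 0.5, -0.9]
grip_width: 0.4
```

```bash
python3 - <<'E'
from h import *
from plant import robot
print(robot.sense()["qd"],robot.sense()["ft_force"])
f=robot.grab_frame("scene"); P=cloud(f); H=hsv(f); L=(P-C)@RB
m=(H[...,0]>95)&(H[...,0]<125)&(H[...,1]>110)&(abs(L[...,2]-.1)<.015)&(abs(L[...,0])<.12)&(abs(L[...,1])<.11)
X=L[m]; k=np.linalg.lstsq(np.c_[X[:,:2],np.ones(len(X))],X[:,2],rcond=None)[0]
print(m.sum(),"slopes,z0",k,"x",np.percentile(X[:,0],[0.5,99.5])*1000,"y",np.percentile(X[:,1],[.5,99.5])*1000)
y=(H[...,0]>20)&(H[...,0]<34)&(H[...,1]>130)&(L[...,2]>.105)&(L[...,2]<.15)&(abs(L[...,0]-.112)<.03)&(abs(L[...,1])<.035)
Y=L[y]; print("fin",y.sum(),Y.min(0),Y.max(0),cv2.minAreaRect((Y[:,:2]*1000).astype(np.float32)))
g=load("pics/scene0.npz"); d=cv2.absdiff(f["image"],g["image"]).max(2)
u,v=proj(f,bay(0,0,.12))[0].astype(int)
cv2.imwrite("pics/l1.png",cv2.resize(f["image"][90:300,110:390],(800,600),interpolation=cv2.INTER_CUBIC)[:,:,::-1])
E
```

```text
[-0.0019  0.03    0.0361  0.0322  0.007  -0.0038 -0.0031] [-0.2624  0.4952 -0.9024]
1159 slopes,z0 [-0.0011  0.0009  0.1004] x [-63.9484  83.4413] y [-71.9782  75.0306]
fin 70 [ 0.0942 -0.0052  0.1115] [0.1313 0.0064 0.1475] ((112.720458984375, 0.5176219940185547), (11.207042694091797, 37.11406326293945), 88.69291687011719)
```

View pics/l1.png

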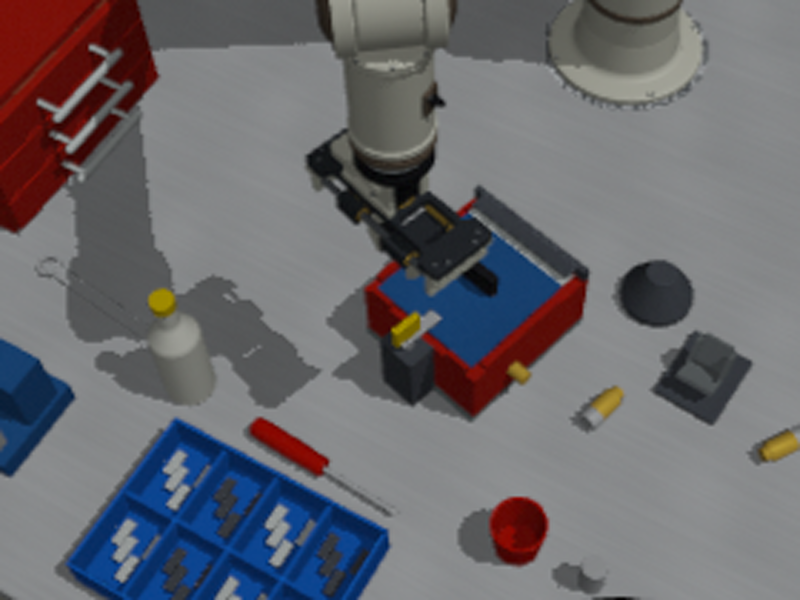

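The latch arm lies across the cover (crop ~430,320). The cover is flat and the bystanders are in place. I'm handing the job in.

```bash
python3 -c "
from plant import robot
print(robot.job_done())"
```

```text
the job is handed in; nothing more can be done
None
```

The job is done and handed in at about 28.7 s; it reports no verdict.

**What I did**
- **Element:** I gripped it along its sloped axis, stood it on the pad and released it.
- **Cover:** I hooked its bare-metal edge under the lip at a 0.25 rad tilt. I then lowered it in hand until flat and released it under light contact (about 11 N).
- **Latch:** I turned it by its fin about 1.5 rad, so the arm lies across the cover.

**Last checks**
- **Element:** after release it stood upright, within about 1 mm of the pad's centre. The closed cover has hidden it since, so I could not look again.
- **Cover:** its slopes are about 0.001, its top is at 100.4 mm (100 expected), and its position is within about 2 mm of the seat.
- **Latch:** the fin lies along the housing's x axis at about 1.55 rad. The tool's own turn gives about 1.5.
- **Bystanders:** they look unmoved in the last picture. I judged this by eye, did not measure it, and the picture does not show the whole bench.

**What went wrong on the way:** I first turned the wrist the wrong way on the approach to the cover. Joint 7 read 2.572, right at its 2.57 limit, and the arm stopped about 90 mm short. I unwound it and went on with the opposite half turn. No other check failed.

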